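# Hang the bamboo splitter on the tool carousel

### The arm

A 6-joint arm with a two-finger parallel gripper is mounted at the origin on the work surface. World frame = base frame: x ahead of the robot, y to its left, z up, the work surface at z = 0. Lengths are in m, angles in rad, forces in N, time in s.
With the tool pointing down it reaches from about 0.275 to 0.825 m from the base axis. Payload 4.9 kg.
Tool frame: the origin (TCP) lies midway between the tips of the shut fingers; the grasp point (between the pads) lies 19 mm behind it (bot.grip_depth is the distance from the TCP to the grasp point, in m); z points along the fingers, y is the line along which they close (so a half turn about z gives the same grasp; the last joint's range is limited). The gripper opens to 85 mm and grips with 20 to 120 N. Pads are 22 mm wide; open, the fingers measure 114 mm over their backs; the gripper's body (76 mm by 85 mm) begins 54 mm behind the grasp point. The pads swing forward as they close: fully open they stand 13 mm farther back than shut.
Start: joints at [-1.242, 0.326, -0.193, 1.052, 0, 1.437], TCP at [0.246, -0.492, 0.201] pointing down, gripper open.
Joint ranges: [-2.65, 2.65], [-0.97, 1.79], [-1.3, 1.35], [-1.93, 2.1], [-1.47, 1.37], [-3.14, 3.14]. Speed limits (rad/s): [2.57, 2.57, 3.14, 3.14, 3.14, 3.14].

### API

Orientations are given as a unit quaternion [w, x, y, z].
In Python, from cell import bot gives the robot as it stands. Calls block until the motion is done:
- bot.move_pose(position, orientation): joint-space move of the TCP to a pose.
- bot.move_linear(position, speed=0.15, rotation=None, until_force=None): straight line of the TCP; rotation=None keeps the orientation; speed is the mean speed in m/s. With until_force (N) it stops when the force on the tool has changed by that much, and returns True; else False.
- bot.goto_joints(angles): joint-space move.
- bot.set_gripper(opening, grasp_force=None): opening from 0.0 (shut) to 1.0 (fully open); grasp_force is the grip in N (None keeps the last); returns when the fingers have stopped.
- bot.wait(seconds).
- bot.solve_ik(position, orientation): joint angles nearest the present ones, or None.
- bot.camera(name): name is "side" or "top" or "wrist"; returns the picture (420x560x3 uint8, red, green, blue); there is no depth.
- bot.calibration(name): a dict with "mtx" (3x3 intrinsics, pixels), "extrinsics" (4x4, takes a point from world to camera coordinates); the wrist camera has in their place "hand_eye" (4x4, takes a point from camera to tool coordinates, whose origin is the TCP and whose axes are the flange's). Camera axes: x right, y down, z forward; pixel columns grow to the right and rows downward; lengths in m; the calibration is good to about 2 mm. A picture is of the moment at which its call begins: read the wrist's pose just before it. calibration takes no time and is no camera call.
A pose or a line that the arm cannot do raises bot.PlanningError and nothing moves.
- bot.close_job(): hands the job in; it is judged then, once.
Trained networks look in the newest picture that a camera, given by its name, has taken for a name from the list of things; names that differ only in an ending like _2 or _b are one class to them, and where a whole thing is asked for, a point or a joint stands for the part that bears it (a point fixed in the world has none). Each returns a list of dicts, best first, with "confidence" (0 to 1); they miss things now and then, are a little off and sometimes report something else, mostly with a low value. They report only what shows in the picture. A call takes as long as a camera call.
- bot.search_frame(camera, thing): "bbox" ([left, top, width, height] in pixels, round what is visible of it).
Readings, each from a call of its own:
- bot.read_clock(): time.
- bot.read_joint_positions(): joint angles.
- bot.read_joint_vel(): joint speeds.
- bot.read_joint_efforts(): joint torques, N m.
- bot.read_position(): TCP position.
- bot.read_tool_rot(): TCP orientation.
- bot.read_ft_force(): force on the tool from outside, world axes, zero at the start.
- bot.read_moment(): the same for the moment, N m.
- bot.read_gripper_width(): opening from 0.0 (shut) to 1.0 (fully open).
- bot.read_finger_force(): force on a finger pad.
Only numpy, scipy, OpenCV 4.12 (cv2) and the standard library are available. Lean on these libraries where they do the work, as an engineer would, in place of code of your own. Each camera call takes 0.05 s, during which the arm holds its last target. There are 200 camera calls.

### The job

Turn the tool carousel until its one empty hook stands over the pointer tongue on its foot. Then hang the small four-blade splitter, hub upright, on that hook and press it down until it has pushed the stiff rubber sleeve fully home; leave it hanging there with the hook still over the pointer. Be gentle: never load the carousel with more than 20 N, push the sleeve down only with the splitter, and leave the other things on the table alone.

Things in the scene. Friction and masses are not known exactly. Their poses are not given: they have to be found in the camera images.
- stand: Fixed foot of the carousel: dark steel disc 144 mm across, 18 mm high, with a post. Origin on the turning axis at table height, z up. A flat tongue (the pointer, 12 mm wide, 8 mm high) sticks out along the foot's own -x axis, 67 to 117 mm from the axis, roughly towards the robot.
- carousel: Turret: wooden hub 48 mm across with a cap up to 122 mm high; four arms at right angles with upturned pins 100 mm from the axis. Three carry splitters fixed to them (up to 72 mm across, rims 97-109 mm high, hubs up to 137). Turns endlessly both ways, friction 0.3 N m (3 N at a pin), stays where left. Origin on the axis at table height; its -x points to the empty hook.
- hook (a point): Empty hook: foot of its pin, on the pin's axis, 100 mm from the turning axis, 85 mm high: the NOMINAL top of its arm. The true arm is clamped up to 8 mm lower or higher; this is not reported and must be felt. Arm 12 mm wide, 10 thick, springs 1 mm per 8 N vertically. Pin 13 mm across, 42 tall above the arm, its top 11 mm tapering to 5.
- sleeve (a joint): Rubber sleeve on the empty hook's pin, 24 mm across, 12 tall. Slides down with 5 N of friction and stays where left. Value in m: 0 = up (top 27 mm above the arm), 0.015 = fully home on the arm (top 12 mm above it), a hard stop. Starts at 0 to 0.004.
- splitter: The splitter to hang, about 150 g: dark steel rim 70 mm across, 12 high, four thin radial blades, and a central steel hub tube 28 mm across, 45 tall, with a 17 mm bore right through. Lies flat, hub up. Origin at the centre of its underside, z up along the hub. Grip the hub above the rim; hung, the hub's lower end rests on the sleeve.
- big_splitter: Bystander: larger splitter lying flat, rim 92 mm across, eight blades, hub only 28 mm tall. Origin at the centre of its underside. May lie in either of the two places where splitters lie.
- pliers: Bystander: pliers lying flat, about 165 mm long, 62 mm wide, 14 mm high. Origin near the pivot.
- cutters: Bystander: side cutters lying flat, about 145 mm long, 62 mm wide, 14 mm high. Origin near the pivot.
- pen_cup: Bystander: metal cup 72 mm across, 85 mm high, pens up to 160 mm. Origin at the centre of its underside.
- tape: Bystander: roll of tape lying flat, 90 mm across, 24 mm high. Origin at the centre of its underside.
- mallet: Bystander: small wooden-headed hammer lying flat, 240 mm long. Origin near the middle of its handle.
- glue: Bystander: white glue bottle 52 mm across, 130 mm high. Origin at the centre of its underside.

How it is judged:
On the way:
1. the empty hook stands over the pointer (within 18 mm sideways) while the splitter is still away from it (x of hook in the frame of stand below -0.095 m and y of hook in the frame of stand between -0.018 and 0.018 m and distance between hook and splitter above 0.08 m), for 0.2 s.
At the end, for the whole second after the job is handed in: The empty hook is over the pointer within 18 mm sideways, the four-blade splitter is threaded on its pin (within 5 mm of its axis, upright within 0.12 rad, its underside 1 to 23 mm above the nominal hook point), the sleeve is home to within 1.7 mm, and everything is at rest and let go (x of hook in the frame of stand below -0.095 m and y of hook in the frame of stand between -0.018 and 0.018 m and horizontal distance between splitter and hook below 0.005 m and z of splitter in the frame of hook between 0.001 and 0.023 m and value of joint sleeve above 0.0133 m and angle between splitter's own z axis and vertical below 0.12 rad and linear speed of splitter below 0.02 m/s and angular speed of carousel below 0.05 rad/s); the robot touches nothing.
It fails at once if the carousel (with its hooks and sleeve) is loaded with more than 20 N (contact force between carousel and anything else above 20 N).
It fails at once if the sleeve is pushed down by anything but the splitter (value of joint sleeve above 0.007 m and horizontal distance between splitter and hook above 0.012 m).
It fails at once if another thing on the table is shifted by more than 30 mm (distance of any of big_splitter, pliers, cutters, pen_cup, tape, mallet, glue from where it was at the start of the episode above 0.03 m).
It also fails if it takes over 72 s, if anything falls off the work surface, if the arm or the gripper's body presses on something with over 40 N, if the wrist force passes 120 N, or if a joint passes its speed limit or range.

## Working session

There is one attempt and no reset: what is moved stays moved. The work goes in short steps, each a Python script; the robot and the scene stay as the last script left them, time stands still between calls to the robot, and variables do not carry over. Pictures are saved under pics/ and viewed, at most 10 in all, crops included, and the job is handed in when it is done.

```bash
mkdir -p pics; ls
cat > h.py <<'E'
import numpy as np, cv2
from cell import bot
def ray(cam,u,v):
    c=bot.calibration(cam);K=np.array(c["mtx"])
    if "extrinsics" in c: T=np.linalg.inv(np.array(c["extrinsics"]))
    else: raise 0
    d=T[:3,:3]@np.linalg.solve(K,[u,v,1.]);return T[:3,3],d
def at(cam,u,v,z):
    o,d=ray(cam,u,v);return o+d*(z-o[2])/d[2]
def save(cam,n):
    im=bot.camera(cam);cv2.imwrite(f"pics/{n}.png",im[:,:,::-1]);return im
E
python3 - <<'E'
from h import *
for c in("top","side"):
    save(c,c+"0")
    for t in["stand","carousel","hook","sleeve","splitter","big_splitter","pliers","cutters","pen_cup","tape","mallet","glue"]:
        r=bot.search_frame(c,t)
        for d in r[:2]:
            l,tp,w,h=d["bbox"];print(c,t,round(d["confidence"],2),np.round(d["bbox"]),at(c,l+w/2,tp+h/2,0.02).round(3))
a=cv2.imread("pics/top0.png");b=cv2.imread("pics/side0.png")
print(bot.read_clock(),bot.read_tool_rot(),bot.calibration("wrist"))
E
```

```text
pics
top stand 0.83 [237. 168.  74.  83.] [0.573 0.039 0.02 ]
top carousel 0.61 [237. 168.  76.  80.] [0.577 0.034 0.02 ]
top hook 0.89 [237. 174.  74.  77.] [0.562 0.04  0.02 ]
top sleeve 0.49 [365. 135.  28.  52.] [ 0.731 -0.304  0.02 ]
top splitter 0.69 [361. 226.  15.  16.] [ 0.492 -0.265  0.02 ]
top splitter 0.57 [352. 282.  46.  36.] [ 0.286 -0.277  0.02 ]
top big_splitter 0.65 [400. 224.  28.  30.] [ 0.476 -0.408  0.02 ]
top big_splitter 0.56 [236. 170.  70.  72.] [0.582 0.049 0.02 ]
top pliers 0.98 [365. 132.  26.  53.] [ 0.737 -0.302  0.02 ]
top cutters 0.8 [354. 281.  43.  39.] [ 0.282 -0.277  0.02 ]
top pen_cup 0.56 [334. 137.  23.  30.] [ 0.762 -0.196  0.02 ]
top tape 0.77 [160. 167.  26.  26.] [0.67  0.367 0.02 ]
top tape 0.45 [406. 223.  25.  28.] [ 0.48  -0.421  0.02 ]
top mallet 0.78 [138. 231.  34.  76.] [0.384 0.418 0.02 ]
top glue 0.5 [267. 136.  18.  24.] [0.778 0.032 0.02 ]
side stand 0.78 [232. 179.  86.  94.] [ 0.579 -0.001  0.02 ]
side carousel 0.7 [231. 180.  91.  68.] [ 0.596 -0.046  0.02 ]
side hook 0.79 [229. 180.  91.  67.] [ 0.603 -0.048  0.02 ]
side sle
[... 549 characters left out ...]
ide mallet 0.87 [201. 373. 106.  45.] [0.421 0.407 0.02 ]
side glue 0.76 [192. 180.  20.  46.] [ 0.805 -0.005  0.02 ]
1.3 [1.41288975e-05 9.73346863e-01 2.29337927e-01 1.07850910e-05] {'mtx': array([[363.20010727,   0.        , 276.89726199],
       [  0.        , 363.20010727, 212.90053552],
       [  0.        ,   0.        ,   1.        ]]), 'hand_eye': array([[-4.96858327e-04, -9.63929859e-01, -2.66155931e-01,
         6.75184723e-02],
       [ 9.99999217e-01, -1.73298176e-04, -1.23916326e-03,
        -2.11640715e-03],
       [ 1.14834213e-03, -2.66156338e-01,  9.63929191e-01,
        -1.71862427e-01],
       [ 0.00000000e+00,  0.00000000e+00,  0.00000000e+00,
         1.00000000e+00]])}
```

View pics/top0.png

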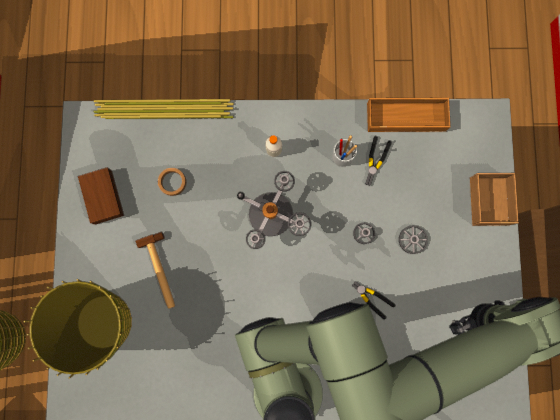

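View pics/side0.png

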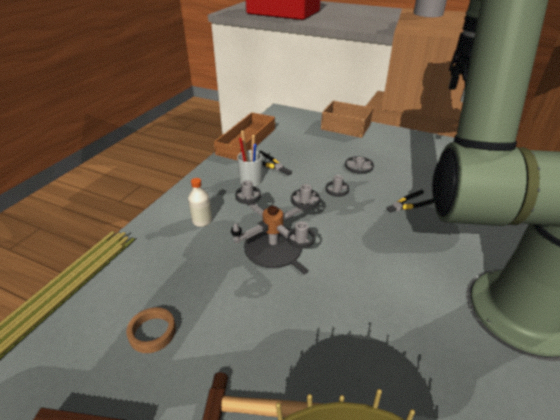

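Run:
```python
from h import *
print("cap",at("top",270,209,.12),"hook",at("top",240.5,196,.11))
for p in[(284,181),(300,224),(255.5,240)]:print(at("top",*p,.135))
print("tongue",at("side",305,270,.008),"side cap",at("side",273,210,.12),at("side",236,231,.11))
print("small",at("top",364,233,.02),at("side",337,188,.006), "big",at("top",414,239,.01))
a=cv2.imread("pics/top0.png")[150:270,210:390];b=cv2.imread("pics/side0.png")[160:290,210:390]
cv2.imwrite("pics/c.png",cv2.resize(np.vstack([a,b]),None,fx=3.2,fy=2.4,interpolation=2)[:600])
print(np.linalg.inv(bot.calibration("top")["extrinsics"])[:3,3],np.linalg.inv(bot.calibration("side")["extrinsics"])[:3,3])
```

```text
cap [0.55975454 0.04929558 0.12      ] hook [0.60184887 0.13976013 0.11      ]
[0.6429472  0.00648307 0.135     ]
[ 0.51181218 -0.04069871  0.135     ]
[0.46445934 0.09226581 0.135     ]
tongue [0.45568132 0.09657687 0.008     ] side cap [0.55539995 0.05578619 0.12      ] [0.60123592 0.14446011 0.11      ]
small [ 0.495392   -0.24889018  0.02      ] [ 0.49527236 -0.25001168  0.006     ] big [ 0.47630879 -0.41039781  0.01      ]
[0.3250896  0.01206825 1.72578302] [0.2440583  0.68339247 0.66736913]
```

View pics/c.png

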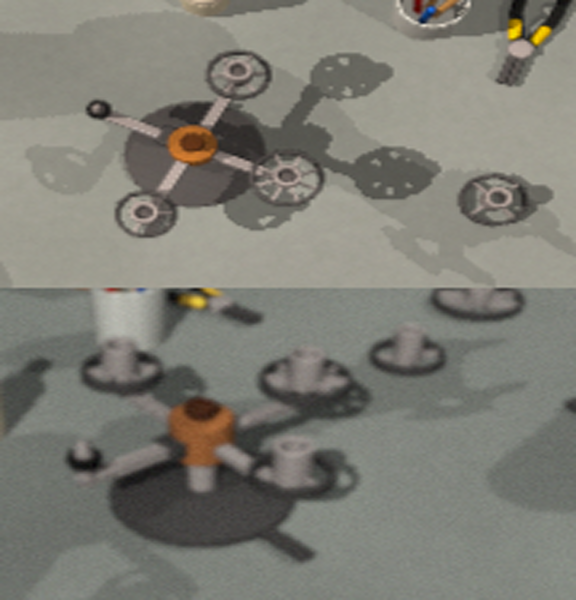

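```bash
cat >> h.py <<'E'
from scipy.spatial.transform import Rotation as R
AX=np.array([.557,.052])
def q(th,s=1):   # tool down, closing line along tangent at polar angle th
    y=s*np.array([-np.sin(th),np.cos(th),0]);z=np.array([0,0,-1.]);x=np.cross(y,z)
    return np.roll(R.from_matrix(np.c_[x,y,z]).as_quat(),1)
def on(th,z,r=.1): return [AX[0]+r*np.cos(th),AX[1]+r*np.sin(th),z]
def wray(u,v,pos,quat):
    c=bot.calibration("wrist");H=np.array(c["hand_eye"]);Rt=R.from_quat(np.roll(quat,-1)).as_matrix()
    return Rt@H[:3,3]+pos, Rt@H[:3,:3]@np.linalg.solve(np.array(c["mtx"]),[u,v,1.])
def wat(u,v,z,pos,quat):
    o,d=wray(u,v,pos,quat);return o+d*(z-o[2])/d[2]
E
python3 - <<'E'
from h import *
for s in(1,-1):
  for d in(64,110,156):
    t=np.radians(d);j=bot.solve_ik(on(t,.097),q(t,s));print(s,d,None if j is None else np.round(j,2))
s=1
import sys
E
```

```text
1 64 [ 0.11  0.53 -0.15  0.89  0.   -1.  ]
1 110 [ 0.14  0.41 -0.36  0.8   0.   -1.78]
1 156 [ 0.04  0.29 -0.53  0.74  0.   -2.68]
-1 64 [ 0.11  0.53 -0.15  0.89  0.    2.14]
-1 110 [ 0.14  0.41 -0.36  0.8   0.    1.36]
-1 156 [ 0.04  0.29 -0.53  0.74  0.    0.46]
```

Run:
```python
from h import *
t=np.radians(64.)
bot.move_linear([.27,-.45,.30],speed=.3)
bot.move_pose(on(t,.25),q(t,-1))
bot.set_gripper(.6)
p,o=bot.read_position(),bot.read_tool_rot()
save("wrist","w1");print(bot.read_clock(),p,o,bot.read_ft_force())
# expected pixels of axis cap, hook pin top, tongue tip
c=bot.calibration("wrist");H=np.array(c["hand_eye"]);Rt=R.from_quat(np.roll(o,-1)).as_matrix()
def proj(P):
    x=H[:3,:3].T@(Rt.T@(np.array(P)-p)-H[:3,3]);x=np.array(c["mtx"])@x;return x[:2]/x[2]
print("pin",proj(on(t,.127)),"cap",proj([*AX,.122]),"tip",proj([.4557,.0966,.008]))
```

```text
4.7167 [0.60084458 0.14170651 0.25003122] [ 9.90636694e-06  8.48120613e-01  5.29803195e-01 -3.60706291e-06] [-0.9407992   0.08763949 -0.06256386]
pin [279.06404274 198.33834343] cap [278.9512397  303.14491798] tip [188.30956619 259.34450831]
```

View pics/w1.png

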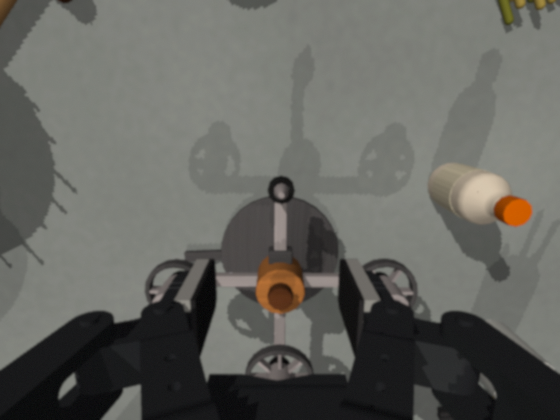

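Run:
```python
from h import *
p=np.array([0.60084458,0.14170651,0.25003122]);o=[9.906e-06,8.48120613e-01,5.29803195e-01,-3.6e-06]
c=wat(281,297,.122,p,o)
for n,u,v,z in[("pin",281.5,188.5,.127),("tip",187,254.5,.008),("tip2",222,255,.008),("foot L",222,245,.018),("foot R",343,245,.018),("foot front",281,196,.018)]:
    P=wat(u,v,z,p,o);print(n,P.round(4),"from cap",np.degrees(np.arctan2(*(P-c)[1::-1])).round(1),np.hypot(*(P-c)[:2]).round(4))
print(c, "foot centre",(wat(222,245,.018,p,o)+wat(343,245,.018,p,o))/2)
```

```text
pin [0.6063 0.1485 0.127 ] from cap 63.9 0.1021
tip [0.4574 0.1028 0.008 ] from cap 156.1 0.1137
tip2 [0.4955 0.0835 0.008 ] from cap 157.9 0.0711
foot L [0.5048 0.0976 0.018 ] from cap 144.2 0.0698
foot R [0.6333 0.0348 0.018 ] from cap -17.0 0.0752
foot front [0.5934 0.1204 0.018 ] from cap 63.3 0.0711
[0.56142332 0.05680476 0.122     ] foot centre [0.56905142 0.06621495 0.018     ]
```

```bash
sed -i 's/^AX=.*/AX=np.array([.5595,.055])/' h.py
python3 - <<'E'
from h import *
t=np.radians(64.)
bot.move_linear(on(t,.25),rotation=q(t,-1))
print("hit" if bot.move_linear(on(t,.098),speed=.1,until_force=4) else "clear",bot.read_position())
bot.set_gripper(.42);print(bot.read_gripper_width(),bot.read_ft_force(),bot.read_finger_force())
m=0
for d in range(70,161,6):
    d=min(d,159);t=np.radians(d)
    bot.move_linear(on(t,.098),speed=.06,rotation=q(t,-1))
    m=max(m,np.linalg.norm(bot.read_ft_force()[:2]))
t=np.radians(159.);bot.move_linear(on(t,.098),speed=.06,rotation=q(t,-1))
print(m,bot.read_ft_force())
bot.move_linear(on(t,.25),speed=.2)
p,o=bot.read_position(),bot.read_tool_rot()
save("wrist","w2");save("top","t2");print(bot.read_clock(),p.tolist(),o.tolist())
E
```

```text
clear [0.60388443 0.14493682 0.09870134]
0.41970146670901143 [ 0.36723405 -0.74009523 -0.27874448] 0.0
2.3817480709203873 [-2.20936189 -0.23955408  8.24749155]
13.3583 [0.46543398157311205, 0.09087975797715733, 0.2487009977195237] [-0.0010341301842209981, 0.18244438856254566, 0.9832156138286845, -0.00017994522530457045]
```

View pics/w2.png

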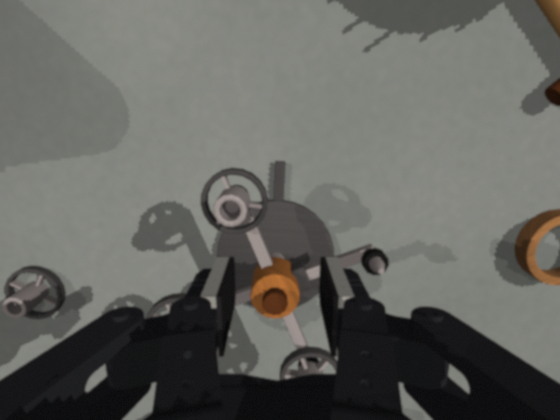

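Run:
```python
from h import *
p=np.array([0.46543398157311205,0.09087975797715733,0.2487009977195237]);o=[-0.0010341301842209981,0.18244438856254566,0.9832156138286845,-0.00017994522530457045]
A=np.array([*AX,0])
for n,u,v,z in[("sleeve",374,261,.105),("cap",275,297,.122),("tip",280,162,.008),("tonguebase",279,198,.008),("spl",231,208,.137)]:
    P=wat(u,v,z,p,o);print(n,P.round(4),np.degrees(np.arctan2(*(P-A)[1::-1])).round(1),np.hypot(*(P-A)[:2]).round(4))
for u in (158.5,): pass
```

```text
sleeve [0.5586 0.154  0.105 ] 90.5 0.099
cap [0.5516 0.0576 0.122 ] 161.6 0.0084
tip [0.4526 0.1013 0.008 ] 156.6 0.1165
tonguebase [0.4912 0.0853 0.008 ] 156.1 0.0747
spl [0.4573 0.0561 0.137 ] 179.4 0.1022
```

```bash
python3 -c "
import cv2
a=cv2.imread('pics/w2.png')[150:330,200:420];b=cv2.imread('pics/t2.png')[160:260,215:335]
import numpy as np
cv2.imwrite('pics/d.png',np.hstack([cv2.resize(a,(440,360)),cv2.resize(b,(360,360))]))"
```

```text
(no output)
```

View pics/d.png

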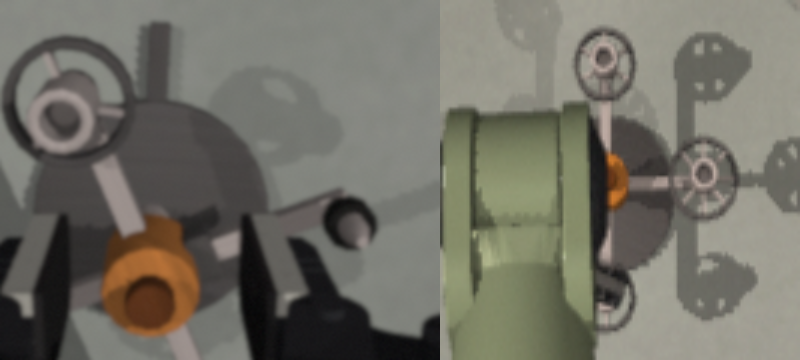

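Run:
```python
from h import *
t=np.radians(90.)
bot.set_gripper(.6)
bot.move_pose(on(t,.25),q(t,-1))
hit=bot.move_linear(on(t,.080),speed=.1,until_force=4)
print("hit",hit,bot.read_position(),bot.read_ft_force())
if not hit:
    bot.set_gripper(.42);m=0
    for d in list(range(96,158,6))+[159.5]:
        t=np.radians(d);bot.move_linear(on(t,.080),speed=.06,rotation=q(t,-1))
        f=bot.read_ft_force();m=max(m,np.linalg.norm(f-[0,0,0]));
        if abs(f[2])>6: print("z force",d,f);break
    print(m,f,d)
    bot.set_gripper(.6)
    bot.move_linear(on(t,.25),speed=.2)
p,o=bot.read_position(),bot.read_tool_rot()
save("wrist","w3");print(bot.read_clock(),p.tolist(),o.tolist())
```

```text
hit False [0.55998373 0.15509371 0.08060254] [ 0.47949836 -0.36776567  0.21730624]
z force 144 [0.20163184 2.0148511  6.92571776]
7.215666764053031 [0.20163184 2.0148511  6.92571776] 144
21.275 [0.4778149318233973, 0.11370116196178562, 0.24889430559508902] [-0.0008653184173176493, 0.3091283708492942, 0.9510198484679807, -0.0003864971372451181]
```

View pics/w3.png

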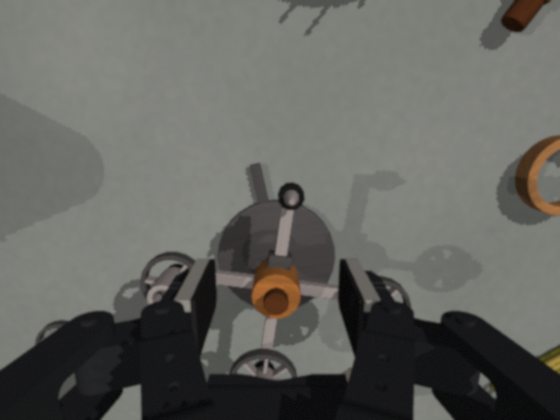

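Run:
```python
from h import *
p,o=bot.read_position(),bot.read_tool_rot();A=np.array([*AX,0])
print("free",bot.read_ft_force())
P=wat(291,191,.120,p,o);print(P,np.degrees(np.arctan2(*(P-A)[1::-1])))
c=wat(275,299,.122,p,o);print(c,np.degrees(np.arctan2(*(P-c)[1::-1])))
T=wat(256,165,.008,p,o);print(T,np.degrees(np.arctan2(*(T-A)[1::-1])))
t0=np.arctan2(*(P-A)[1::-1])
bot.move_linear(on(t0,.25),rotation=q(t0,-1))
hit=bot.move_linear(on(t0,.080),speed=.1,until_force=4);print(hit,bot.read_ft_force())
if not hit:
    bot.set_gripper(.42)
    for d in np.linspace(np.degrees(t0)+3,159.5,5):
        t=np.radians(d);bot.move_linear(on(t,.080),speed=.06,rotation=q(t,-1));f=bot.read_ft_force();print(d,f)
        if np.linalg.norm(f)>11:break
    bot.set_gripper(.6)
    bot.move_linear(on(t,.25),speed=.2)
p,o=bot.read_position(),bot.read_tool_rot()
save("wrist","w4");print(bot.read_clock(),bot.read_ft_force(),p.tolist(),o.tolist())
```

```text
free [-0.01984985 -0.51593641 -0.56300664]
[0.48042304 0.12765528 0.12      ] 137.42345028711964
[0.55317313 0.05787216 0.122     ] 136.19249389059084
[0.45384196 0.10266804 0.008     ] 155.71729900635398
False [0.11191373 0.14669334 0.55483366]
140.42345028711964 [-0.00622452  0.47678599 -0.16078622]
145.19258771533973 [0.36956725 0.05959732 3.61298014]
149.96172514355982 [1.90451017 1.40423144 3.81175333]
154.7308625717799 [0.72088355 1.34260611 4.87919475]
159.5 [-0.69970007  0.86736596  5.44972314]
26.4583 [ 0.21253998  0.05724975 -0.3063967 ] [0.46506109172911786, 0.08996042606104869, 0.24890988295553598] [-0.0009011036739549457, 0.17798754659361232, 0.9840323007804027, -0.00022867134222744683]
```

View pics/w4.png

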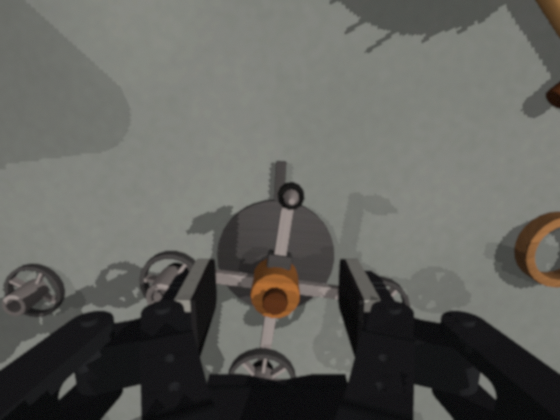

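Run:
```python
from h import *
p,o=bot.read_position(),bot.read_tool_rot()
P=wat(291,193,.110,p,o);A=np.array([*AX,0]);print("est",P,np.degrees(np.arctan2(*(P-A)[1::-1])))
th=np.arctan2(*(P-A)[1::-1]);crops=[];G=[]
for s in(-1,1):
    Q=q(th,s);x=R.from_quat(np.roll(Q,-1)).as_matrix()[:,0]
    bot.move_pose([P[0]-.0675*x[0],P[1]-.0675*x[1],.20],Q)
    p,o=bot.read_position(),bot.read_tool_rot()
    im=save("wrist",f"pin{s}")
    print(s,repr(p),repr(o),bot.read_clock())
    c=bot.calibration("wrist");H=np.array(c["hand_eye"]);Rt=R.from_quat(np.roll(o,-1)).as_matrix()
    X=H[:3,:3].T@(Rt.T@(P-p)-H[:3,3]);X=np.array(c["mtx"])@X;u,v=(X[:2]/X[2]).round().astype(int)
    u0,v0=u-40,v-40;cr=im[v0:v0+80,u0:u0+80];g=cv2.cvtColor(cr,cv2.COLOR_RGB2GRAY)
    n,l,st,ce=cv2.connectedComponentsWithStats((g<45).astype(np.uint8))
    for i in range(1,n):
        if st[i,4]>60:
            b=st[i];uc,vc=u0+b[0]+b[2]/2-.5,v0+b[1]+b[3]/2-.5
            print(b,wat(uc,vc,.105,p,o).round(4))
    crops.append(cv2.resize(cr,(400,400),interpolation=0));print(u0,v0,g.min())
cv2.imwrite("pics/pins.png",np.hstack(crops)[:,:,::-1])
```

```text
est [0.46814376 0.10361531 0.11      ] 151.98028011222576
-1 array([0.52660368, 0.07164256, 0.19781777]) array([-2.28937961e-03,  2.42312001e-01,  9.70195549e-01, -5.00010383e-04]) 26.9333
[ 25  30  32  32 474] [0.4716 0.1021 0.105 ]
236 77 16
1 array([0.40863956, 0.13532907, 0.20015173]) array([-5.88528630e-05,  9.70224468e-01, -2.42207461e-01,  1.54373578e-04]) 29.5167
[ 24  18  33  33 512] [0.4717 0.1019 0.105 ]
239 70 13
```

View pics/pins.png

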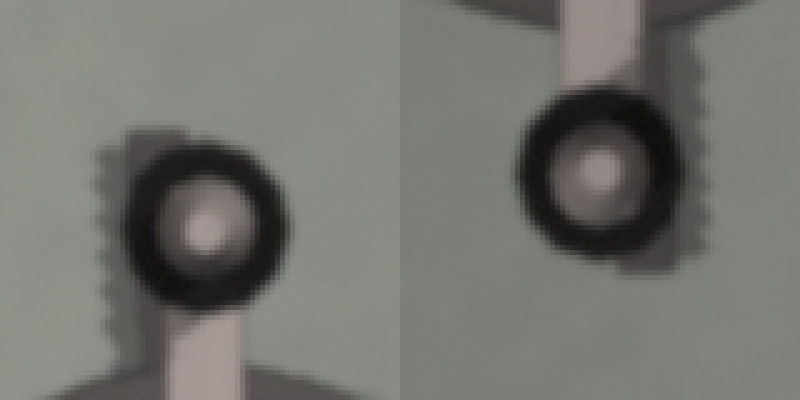

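Run:
```python
from h import *
P=np.array([.4954,-.2494]);th=np.radians(152)
Q1,Q2=q(th-np.pi/2,-1),q(th,-1)
bot.set_gripper(.65)
bot.move_linear([*bot.read_position()[:2],.27],speed=.25)
bot.move_pose([*P,.15],Q1);print(bot.read_joint_positions().round(2))
print(bot.move_linear([*P,.018],speed=.12,until_force=6),bot.read_position())
bot.set_gripper(0,grasp_force=20);print(bot.read_gripper_width());bot.set_gripper(.6)
bot.move_linear([*P,.018],speed=.1,rotation=Q2)
bot.set_gripper(0,grasp_force=60);print(bot.read_gripper_width(),bot.read_position(),bot.read_finger_force(),bot.read_joint_positions().round(2))
bot.move_linear([*P,.20],speed=.2)
print(bot.read_gripper_width(),bot.read_ft_force(),bot.read_clock())
```

```text
[-0.6   0.37 -0.26  0.94  0.    1.46]
False [ 0.49599539 -0.24978451  0.01869459]
-0.000270266898132354
0.0007135958407179136 [ 0.49539346 -0.24940544  0.01800563] 0.0 [-0.6   0.52 -0.41  0.64  0.   -0.11]
-0.0018518319360888878 [-0.10840656  0.38460585 -0.26793242] 39.1583
```

Run:
```python
from h import *
p,o=bot.read_position(),bot.read_tool_rot()
im=save("wrist","w5");t=save("top","t5")
print(p,o,bot.search_frame("wrist","splitter")[:2],bot.search_frame("top","splitter")[:2],bot.search_frame("top","big_splitter")[:2])
cv2.imwrite("pics/v10.png",np.hstack([cv2.resize(im,(480,360)),cv2.resize(t[180:300,320:427],(320,360))])[:,:,::-1])
```

```text
[ 0.49472298 -0.24896801  0.19891764] [-8.62031812e-04  2.41934030e-01  9.70292268e-01  3.11807759e-04] [{'bbox': [244.6, 148.2, 67.5, 72.4], 'confidence': 0.96}] [{'bbox': [357.0, 229.5, 7.8, 5.1], 'confidence': 0.55}] [{'bbox': [412.3, 231.8, 16.5, 20.6], 'confidence': 0.59}]
```

View pics/v10.png

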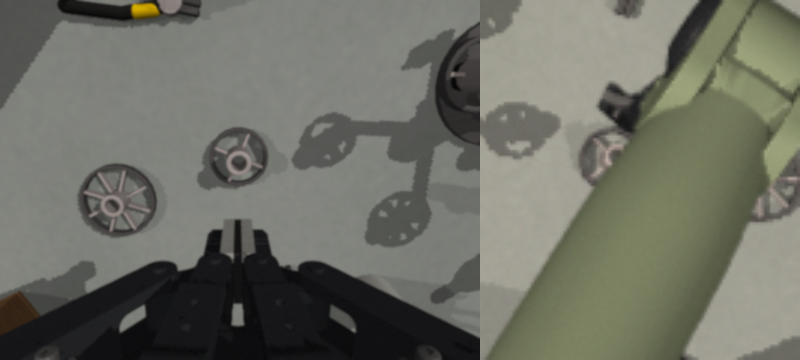

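```bash
cat >> h.py <<'E'
def rimseg():
    bot.camera("wrist");p,o=bot.read_position(),bot.read_tool_rot()
    b=bot.search_frame("wrist","splitter")[0]["bbox"]
    return wat(b[0]+b[2]/2,b[1]+b[3]/2,.009,p,o),b
E
python3 - <<'E'
from h import *
p=np.array([0.49472298,-0.24896801,0.19891764]);o=[-8.62031812e-04,2.41934030e-01,9.70292268e-01,3.11807759e-04]
a=wat(278.3,184.4,.009,p,o);print("rim",a,"hubtop",wat(280,187,.045,p,o))
Q=q(np.radians(152),-1);x=R.from_quat(np.roll(Q,-1)).as_matrix()[:,0]
bot.set_gripper(.6)
bot.move_linear([a[0]-.0675*x[0],a[1]-.0675*x[1],.15],speed=.2)
bot.wait(.2);c,b=rimseg();print(c,b)
im=save("wrist","w6")
# Hough check of rim
u,v=b[0]+b[2]/2,b[1]+b[3]/2
u0,v0=int(u-70),int(max(v-70,0));g=cv2.cvtColor(im[v0:v0+140,u0:u0+140],cv2.COLOR_RGB2GRAY)
r=cv2.HoughCircles(g,cv2.HOUGH_GRADIENT,1,20,param1=80,param2=15,minRadius=10,maxRadius=60)
p,o=bot.read_position(),bot.read_tool_rot()
for h in (r[0][:5] if r is not None else []): print(h, wat(u0+h[0],v0+h[1],.009,p,o).round(4),wat(u0+h[0],v0+h[1],.045,p,o).round(4))
print(bot.read_clock())
E
```

```text
rim [ 0.49631308 -0.24643744  0.009     ] hubtop [ 0.49307075 -0.24312584  0.045     ]
[ 0.49543923 -0.24495148  0.009     ] [234.8, 67.5, 82.8, 90.9]
[66.5 70.5 43.6] [ 0.4937 -0.2475  0.009 ] [ 0.494  -0.2472  0.045 ]
[57.5 88.5 31.6] [ 0.5031 -0.2611  0.009 ] [ 0.5022 -0.2592  0.045 ]
[86.5 59.5 21.7] [ 0.4938 -0.2288  0.009 ] [ 0.494  -0.2306  0.045 ]
[59.5 51.5 22.4] [ 0.4778 -0.2455  0.009 ] [ 0.4798 -0.2453  0.045 ]
[78.5 87.5 23.5] [ 0.5106 -0.2451  0.009 ] [ 0.5089 -0.245   0.045 ]
40.8667
```

Run:
```python
from h import *
P=np.array([.4947,-.2470]);th=np.radians(152)
Q1,Q2=q(th-np.pi/2,-1),q(th,-1)
print("gd",bot.grip_depth,bot.read_position())
bot.move_pose([*P,.09],Q1)
hit=bot.move_linear([*P,-.012],speed=.06,until_force=4);z=bot.read_position()[2];print(hit,z,bot.read_ft_force())
z+=.003
bot.move_linear([*P,z],speed=.05)
bot.set_gripper(0,grasp_force=20);w=bot.read_gripper_width();print("w1",w,bot.read_clock())
if w>.1:
    bot.set_gripper(.6)
    bot.move_linear([*P,z],speed=.15,rotation=Q2)
    bot.set_gripper(0,grasp_force=60);print("w2",bot.read_gripper_width(),bot.read_finger_force())
print(bot.read_position(),bot.read_clock())
```

```text
gd 0.0187 [ 0.55586113 -0.27813618  0.15091242]
False -0.011676746808275976 [ 1.39225511 -0.33303221  0.56904441]
w1 0.32564914760244984 44.6917
w2 0.30650922757216587 58.843609392642975
[ 0.49468448 -0.24711974 -0.00830627] 47.1083
```

Run:
```python
from h import *
T=np.array([.4717,.1020]);Q=q(np.radians(152),-1)
bot.move_linear([.4947,-.2471,.17],speed=.25)
bot.move_pose([*T,.16],Q)
bot.move_linear([*T,.135],speed=.06);bot.wait(.2)
print(bot.read_position(),bot.read_gripper_width(),bot.read_ft_force(),bot.read_clock())
hit=bot.move_linear([*T,.115],speed=.03,until_force=4);print("A",hit,bot.read_position(),bot.read_ft_force())
if not hit:
    hit=bot.move_linear([*T,.072],speed=.011,until_force=9)
    print("B",hit,bot.read_position(),bot.read_ft_force(),bot.read_gripper_width(),bot.read_clock())
```

```text
[0.47202041 0.10206882 0.13533242] 0.31002158499040516 [ 0.89579011  1.04299067 -1.79675155] 50.0583
A False [0.47177483 0.10200005 0.11503281] [-0.03651505  0.04814162 -1.77052251]
B True [0.47162153 0.10216523 0.0887948 ] [-1.36323029 -0.21229754  8.29900927] 0.30764532839337444 53.1667
```

Run:
```python
from h import *
p=bot.read_position();print(p,bot.read_ft_force())
hit=bot.move_linear([p[0],p[1],p[2]-.004],speed=.005,until_force=3.5)
print(hit,bot.read_position(),bot.read_ft_force(),bot.read_gripper_width(),bot.read_clock())
```

```text
[0.47162153 0.10216523 0.0887948 ] [-1.36323029 -0.21229754  8.29900927]
True [0.47164651 0.10223415 0.08854709] [-1.70428101 -0.29500669  9.67976501] 0.30938501042347283 53.55
```

Run:
```python
from h import *
p=bot.read_position();t=np.array([-np.sin(np.radians(154)),np.cos(np.radians(154)),0])
p1=p+[0,0,.0015];bot.move_linear(p1,speed=.01)
p2=p1+t*.008;Q=q(np.radians(156.),-1)
hit=bot.move_linear(p2,speed=.02,until_force=9);print("swing",hit,bot.read_position()-p1,bot.read_ft_force())
p3=bot.read_position()-t*.0015;bot.move_linear(p3,speed=.02)
f0=bot.read_ft_force()
hit=bot.move_linear(p3-[0,0,.006],speed=.006,until_force=10.5);print("press",hit,bot.read_position(),f0,bot.read_ft_force(),bot.read_clock())
c=bot.read_position();bot.move_linear(c+[0,0,.0015],speed=.01)
bot.set_gripper(.62);bot.wait(.1);print(bot.read_ft_force())
bot.move_linear(c+[0,0,.14],speed=.12)
print(bot.read_clock())
x=R.from_quat(np.roll(bot.read_tool_rot(),-1)).as_matrix()[:,0]
h=np.array([*c[:2],.2]);bot.move_linear([*(h-.0675*x)[:2],.23],speed=.2)
bot.wait(.2);im=save("wrist","fin");p,o=bot.read_position(),bot.read_tool_rot()
b=bot.search_frame("wrist","splitter");A=np.array([*AX,0])
for d in b[:3]:
    l=d["bbox"];P=wat(l[0]+l[2]/2,l[1]+l[3]/2,.105,p,o);print(d,P,np.degrees(np.arctan2(*(P-A)[1::-1])),np.hypot(*(P-A)[:2]))
print(bot.read_clock())
```

```text
swing False [-3.35811659e-03 -7.16364738e-03  4.62940369e-05] [ 1.29944376  2.44188078 -0.14170482]
press True [0.46858856 0.09601098 0.08860223] [ 0.1549338  -0.41002733  0.86542855] [-1.8192004  -0.45172296  9.57822598] 55.2667
[-0.27900537  0.28276968  0.77402502]
57.4333
{'bbox': [233.8, 66.5, 89.4, 92.5], 'confidence': 0.9} [0.46715435 0.09959059 0.105     ] 154.2256732484823 0.10254774240732976
58.225
```

```bash
python3 -c "
from cell import bot
print(bot.close_job())"
```

```text
the job is handed in; nothing more can be done
None
```

I handed the job in at about 58 s. By my measurements the empty hook is over the pointer (within about 5 mm), the splitter hangs upright on it and the sleeve was pressed to a hard stop. No verdict came back, I judged "sleeve home" by force and travel only, and one early turn of the carousel slipped off the pin (8 N was the highest force read then).

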